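# Nest the plain steel cups, leave the weighted twins

## Task

Pack the set of steel bench cups: nest a plain middle cup fully home in the wide cup and a plain small cup fully home in that middle cup. The middle and the small cup each have a look-alike twin with lead sealed in its base, told only by its weight: the two heavy ones must end standing upright on the green mat outside the nest. Leave the wide cup where it stands, lower the cups into the nest gently without dropping or ramming them, and do not disturb the eraser, the wooden block or the yellow tin.

Things in the scene. Friction and masses are not known exactly. Their poses are not given: they have to be found in the camera images.
- wide_cup: low wide brushed-steel cup, 0.7 kg, outside diameter 82, inside diameter 73, height 42, floor 6 thick; stands on the green mat, whose top is 3 above the work surface. Origin: centre of the underside, z up.
- mid_a: middle cup: brushed-steel straight round cup, outside diameter 67, height 70, wall 4.5, foot bevelled (59 across at the very bottom), inner floor 30 above the underside (sealed double bottom). Plain one about 0.16 kg in all, weighted one about 0.60 kg; mid_a and mid_b look exactly alike and either may be the weighted one. Origin: centre of the underside, z up along the axis.
- mid_b: middle cup, twin of mid_a: brushed-steel straight round cup, outside diameter 67, height 70, wall 4.5, foot bevelled (59 across at the very bottom), inner floor 30 above the underside (sealed double bottom). Plain one about 0.16 kg in all, weighted one about 0.60 kg; mid_a and mid_b look exactly alike and either may be the weighted one. Origin: centre of the underside, z up along the axis.
- small_a: small cup: brushed-steel straight round cup, outside diameter 52, height 75, wall 4.5, foot bevelled (44 across at the very bottom), inner floor 30 above the underside (sealed double bottom). Plain one about 0.10 kg in all, weighted one about 0.39 kg; small_a and small_b look exactly alike and either may be the weighted one. Origin: centre of the underside, z up along the axis.
- small_b: small cup, twin of small_a: brushed-steel straight round cup, outside diameter 52, height 75, wall 4.5, foot bevelled (44 across at the very bottom), inner floor 30 above the underside (sealed double bottom). Plain one about 0.10 kg in all, weighted one about 0.39 kg; small_a and small_b look exactly alike and either may be the weighted one. Origin: centre of the underside, z up along the axis.
- eraser: white eraser, 55 x 24 x 13, loose on the mat, far side; bystander. Origin: centre of the underside.
- ring_block: yellow wooden block with a brass screw, 50 x 100 x 60 high, loose on the mat, left; bystander. Origin: centre of the underside.
- wax_tin: round yellow tin, diameter 64, height 45, loose on the mat, right; bystander. Origin: centre of the underside.
Mind the look-alikes: they are no part of the job. Leave any blue look-alike of the small_b alone.

How it is judged:
By the outcome, as a careful person would: the job done as asked, in the order asked, and still so for the second after the job is handed in, with the robot touching nothing.
It also fails if it takes over 69 s, if anything falls off the work surface, if the arm or the gripper's body presses on something with over 40 N, if the wrist force passes 120 N, or if a joint passes its speed limit or range.

## Robot

A 6-joint arm with a two-finger parallel gripper is mounted at the origin on the work surface. World frame = base frame: x ahead of the robot, y to its left, z up, the work surface at z = 0. Lengths are in m, angles in rad, forces in N, time in s.
With the tool pointing down it reaches from about 0.3 to 0.875 m from the base axis. Payload 4.2 kg.
Tool frame: the origin (TCP) lies at the very end of the fingers, on their centre line; the grasp point (between the pads) lies 19 mm behind it; z points along the fingers, y is the line along which they close (so a half turn about z gives the same grasp; the last joint's range is limited). The gripper opens to 85 mm and grips with 20 to 120 N. Pads are 22 mm wide; open, the fingers measure 114 mm over their backs; the gripper's body (76 mm by 85 mm) begins 54 mm behind the grasp point. The pads swing forward as they close: fully open they stand 13 mm farther back than shut.
Start: joints at [1.325, 0.32, 1.565, -0, 1.257, -0.02], TCP at [0.129, 0.56, 0.208] pointing down, gripper open.
Joint ranges: [-3.11, 3.11], [-0.84, 2.01], [0.21, 2.61], [-1.34, 4.49], [0.05, 2.63], [-2.56, 2.56]. Speed limits (rad/s): [2.57, 2.57, 3.14, 3.14, 3.14, 3.14].

## Interface

Orientations are given as a unit quaternion [w, x, y, z].
In Python, from station import get_state, eyes, workorder gives the robot as it stands. The module is installed in compiled form; this text tells all that it offers.
- The arm moves only by the shell command python3 -m crank 'ROWS'. ROWS is a JSON object of lists of equal length, an entry for each row: "dp": the shift along the tool's x, y, z in cm, a list of three; "spin": the turn about the tool's z in rad; "fingers": the opening, from 0 (shut) to 1 (fully open). A call has 1 to 8 rows; each row is the pose to reach, as a shift and turn from the pose commanded when the call began, along the tool's axes at that moment; what a row does not reach only later rows make up. A row lasts 1/8 s, in which the tool goes at most 62.5 mm and 10.7 degrees, less where a joint would pass 70% of its speed; a pose out of reach is approached as far as the arm can. A call with a gripper value outside its range is refused whole. The fingers move at their own pace and stop on an object; the grip force is fixed at half the most. Time passes only in rows, so rows that repeat a pose let the fingers close. It gives the time, the measured TCP pose, the force, the opening and the grip force at its end, in the units of the state.
- get_state(): the state, without advancing time (a new reading comes with each control period).
- eyes.grab_frame(name): name is "scene" or "top" or "wrist"; returns a dict with "pixels" (384x512x3 uint8, red, green, blue), "range_z" (384x512 float32, m along the optical axis (not along the pixel's ray), 0 where there is no reading), "intrinsics" (3x3 intrinsics, pixels), "camera_from_world" (4x4, takes a point from world to camera coordinates); the wrist camera has in their place "hand_eye" (4x4, takes a point from camera to tool coordinates, whose origin is the TCP and whose axes are the flange's). Camera axes: x right, y down, z forward; pixel columns grow to the right and rows downward; lengths in m; the calibration is good to about 2 mm. A picture is of the moment at which its call begins: read the wrist's pose just before it.
- workorder.job_done(): hands the job in; it is judged then, once.
The state is a dict: "time_s": time; "joints": joint angles; "joint_vel": joint speeds; "tau": joint torques, N m; "ee_pos": TCP position; "eef_rot": TCP orientation; "force": force on the tool from outside, world axes, zero at the start; "ft_torque": the same for the moment, N m; "grip_width": opening from 0.0 (shut) to 1.0 (fully open); "grip_force": force on a finger pad.
Only numpy, scipy, OpenCV 4.12 (cv2) and the standard library are available. Lean on these libraries where they do the work, as an engineer would, in place of code of your own. Each camera call takes 0.05 s, during which the arm holds its last target. There are 200 camera calls.

## Working session

There is one attempt and no reset: what is moved stays moved. The work goes in short steps, Python scripts to look and compute and a shell command to move; the robot and the scene stay as the last step left them, time stands still between calls to the robot, and variables do not carry over. Pictures are saved under pics/ and viewed, at most 10 in all, crops included, and the job is handed in when it is done.

```bash
mkdir -p pics; cat > h.py <<'E'
import numpy as np, cv2
from station import get_state, eyes
def cloud(f,cam2w=None):
    K=f["intrinsics"];z=f["range_z"];v,u=np.indices(z.shape)
    p=np.stack([(u-K[0,2])/K[0,0]*z,(v-K[1,2])/K[1,1]*z,z],-1)
    T=np.linalg.inv(f["camera_from_world"]) if cam2w is None else cam2w
    return p@T[:3,:3].T+T[:3,3]
E
python3 - <<'E'
from h import *
s=get_state();print(s)
for n in("top","scene"):
    f=eyes.grab_frame(n);cv2.imwrite(f"pics/{n}0.png",f["pixels"][:,:,::-1]);np.save(f"{n}0.npy",cloud(f))
    print(f["intrinsics"],f["camera_from_world"])
E
```

```text
{'time_s': 0.0, 'joints': array([ 1.32501983e+00,  3.20276374e-01,  1.56569113e+00,  2.67147924e-05,
        1.25740568e+00, -1.99762484e-02]), 'joint_vel': array([-0.00114727,  0.00021247, -0.00220781, -0.00246798, -0.00016357,
        0.00074344]), 'tau': array([-1.24782440e-03, -4.15517771e+01, -2.34157330e+01,  6.76421769e-05,
        8.21411668e-03, -1.63648764e-05]), 'ee_pos': array([0.12858324, 0.55989516, 0.20668652]), 'eef_rot': array([-1.30538735e-04,  1.12664487e-01,  9.93632689e-01, -8.80735712e-04]), 'force': array([ 0.2405598 ,  0.50829939, -0.44754883]), 'ft_torque': array([ 1.91658758e-03, -6.19503987e-06,  5.67427114e-02]), 'grip_force': 0.0, 'grip_width': 0.9996617184030635}
[[452.41640124   0.         260.41516311]
 [  0.         452.41640124 190.70614965]
 [  0.           0.           1.        ]] [[-0.03377853 -0.99942521  0.00287535 -0.08240842]
 [-0.97761994  0.03244353 -0.20786215  0.58284775]
 [ 0.20764939 -0.00983228 -0.9781539   1.5961056 ]
 [ 0.          0.          0.          1.        ]]
[[418.24433828   0.         256.31949372]
 [  0.         418.24433828 196.38577362]
 [  0.           0.           1.        ]] [[-0.56777741  0.82312605  0.00960806  0.42293071]
 [ 0.64845573  0.45442197 -0.61074204 -0.33827606]
 [-0.5070838  -0.34053514 -0.79177133  1.49529098]
 [ 0.          0.          0.          1.        ]]
```

View pics/top0.png

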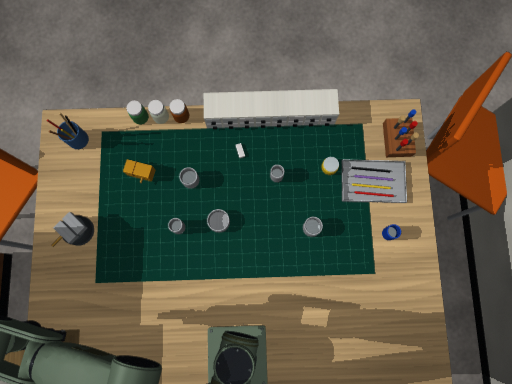

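View pics/scene0.png

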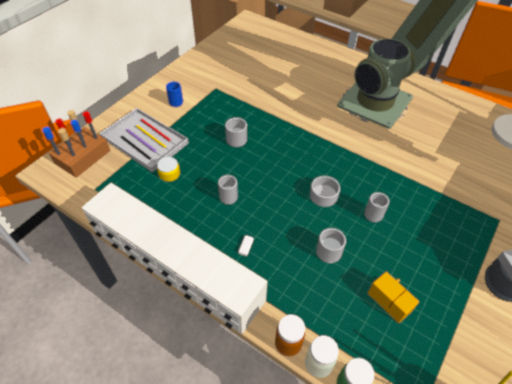

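Top view: the wide cup is at (218,220), low and broad. Middle cups are at (189,178) and (313,227), small cups at (176,226) and (277,173). The eraser is at (240,150), block at (139,170) and tin at (330,165).
Things that could be mistaken for what I want: the steel small cups (176,226) and (277,173) against the blue look-alike (392,232), which I exclude, and the mids (189,178) and (313,227) against the wide cup (218,220). Next I'll measure the rims and check one close crop.

```bash
python3 - <<'E'
from h import *
from scipy.optimize import least_squares
im=cv2.imread("pics/top0.png");P=np.load("top0.npy")
cv2.imwrite("pics/crop.png",cv2.resize(im[130:260,150:350],None,fx=4,fy=4,interpolation=cv2.INTER_CUBIC))
print("mat z",np.median(P[250:260,200:300,2]))
for n,(u,v),h,R in(("wide",(218,220),.045,.041),("m1",(189,178),.073,.0335),("m2",(313,227),.073,.0335),("s1",(176,226),.078,.026),("s2",(277,173),.078,.026),("blue",(392,232),.075,.026)):
    q=P[v-22:v+23,u-22:u+23].reshape(-1,3)
    t=q[(q[:,2]>h-.010)&(q[:,2]<h+.008)]
    c0=t[:,:2].mean(0)
    # rim annulus: radial centre = R - 2.25mm
    r=least_squares(lambda c:np.hypot(*(t[:,:2]-c[:2]).T)-c[2],[*c0,R-.003],loss="soft_l1",f_scale=.002)
    print(n,len(t),r.x.round(4),"mean",c0.round(4),"z",np.median(t[:,2]).round(4))
for n,(u,v) in(("eraser",(240,150)),("tin",(330,165)),("block",(139,170))):
    print(n,P[v,u].round(3))
E
```

```text
mat z 0.003192149435153002
wide 97 [0.4801 0.0569 0.0384] mean [0.4827 0.0577] z 0.0442
m1 84 [0.6425 0.1609 0.0312] mean [0.642  0.1625] z 0.0719
m2 85 [ 0.4443 -0.2857  0.0309] mean [ 0.444  -0.2862] z 0.0724
s1 63 [0.4632 0.2066 0.0236] mean [0.4635 0.2069] z 0.0776
s2 59 [ 0.6481 -0.1651  0.0236] mean [ 0.6471 -0.1659] z 0.0771
blue 66 [ 0.4148 -0.5711  0.0234] mean [ 0.4158 -0.5726] z 0.0737
eraser [ 0.754 -0.029  0.01 ]
tin [ 0.672 -0.365  0.048]
block [0.67  0.342 0.071]
```

View pics/crop.png

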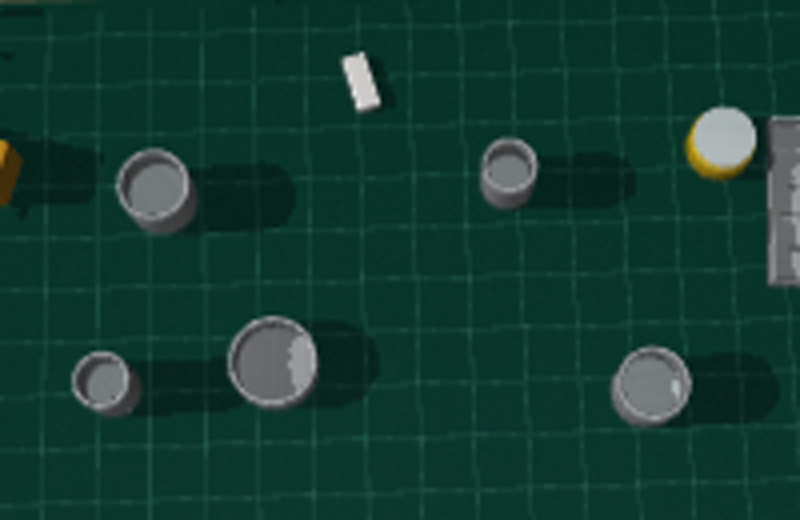

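The crop confirms the choice: the wide cup at crop (273,362) is the lowest and broadest. The mids at (155,190) and (651,385) and the smalls at (103,383) and (508,172) are all bare steel. First I move over the nearer middle cup, m1.

```bash
cat >> h.py <<'E'
from scipy.spatial.transform import Rotation as Ro
def pose(s=None):
    s=s or get_state();q=s["eef_rot"];T=np.eye(4)
    T[:3,:3]=Ro.from_quat([q[1],q[2],q[3],q[0]]).as_matrix();T[:3,3]=s["ee_pos"];return T
def dp(x,y,z):
    T=pose();return (100*T[:3,:3].T@(np.array([x,y,z])-T[:3,3])).round(2)
def wcircle(R,h,near):
    """centre of a cup rim at height h, seen by the wrist camera"""
    T=pose();f=eyes.grab_frame("wrist");P=cloud(f,T@f["hand_eye"]).reshape(-1,3)
    t=P[(abs(P[:,2]-h)<.006)&(np.hypot(P[:,0]-near[0],P[:,1]-near[1])<R+.012)&(f["range_z"].ravel()>0)]
    from scipy.optimize import least_squares
    r=least_squares(lambda c:np.hypot(*(t[:,:2]-c[:2]).T)-c[2],[*near,R],loss="soft_l1",f_scale=.001)
    return len(t),r.x.round(4),np.median(t[:,2]).round(4),f
E
python3 -c "
from h import *
print(dp(.6425,.161,.16), dp(.6425,.161,.2))"
```

```text
[-59.01 -27.37   4.72] [-59.01 -27.37   0.72]
```

```bash
python3 -m crank '{"dp":[[-59,-27.4,3],[-59,-27.4,3],[-59,-27.4,3],[-59,-27.4,3],[-59,-27.4,3],[-59,-27.4,3],[-59,-27.4,3],[-59,-27.4,3]],"spin":[0,0,0,0,0,0,0,0],"fingers":[1,1,1,1,1,1,1,1]}'; python3 -c "
from h import *
print(dp(.6425,.161,.17))"
```

```text
time_s: 1.1
ee_pos: [0.5244, 0.2525, 0.1841]
eef_rot: [-0.0, 0.113, 0.994, 0.0]
force: [0.9, 1.0, 1.1]
grip_width: 1.0
grip_force: 0.0
[-13.56  -6.27   1.4 ]
```

```bash
python3 -m crank '{"dp":[[-13.5,-6.3,1.4],[-13.5,-6.3,1.4],[-13.5,-6.3,1.4],[-13.5,-6.3,1.4],[-13.5,-6.3,1.4]],"spin":[0,0,0,0,0],"fingers":[1,1,1,1,1]}'; python3 -c "
from h import *
*a,f=wcircle(.031,.073,(.6425,.161));print(a,get_state()['ee_pos'])
cv2.imwrite('pics/w1.png',f['pixels'][:,:,::-1]); print(dp(a[1][0],a[1][1],.041))"
```

```text
time_s: 1.72
ee_pos: [0.6394, 0.1634, 0.1705]
eef_rot: [-0.001, 0.112, 0.994, 0.0]
force: [-0.2, 0.3, -0.3]
grip_width: 1.0
grip_force: 0.0
[1117, array([0.6408, 0.1633, 0.0308]), np.float64(0.0731)] [0.63938764 0.16366042 0.17076402]
[-1.500e-01 -1.000e-02  1.298e+01]
```

View pics/w1.png

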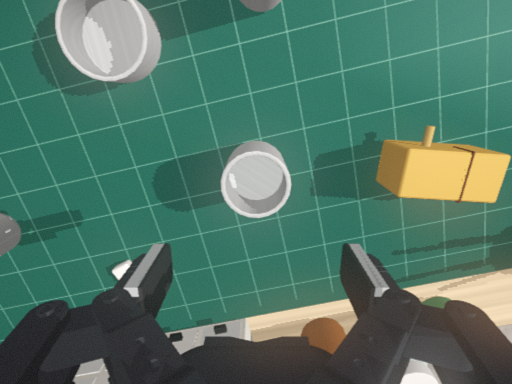

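The wrist picture shows mid cup m1 centred at (256,182), between the open fingers, with nothing in their way. The wide cup is at (108,38). I descend, grip and lift to weigh it.

```bash
python3 -m crank '{"dp":[[-0.15,0,5],[-0.15,0,10],[-0.15,0,12.9],[-0.15,0,12.9],[-0.15,0,12.9],[-0.15,0,12.9],[-0.15,0,12.9],[-0.15,0,12.9]],"spin":[0,0,0,0,0,0,0,0],"fingers":[1,1,1,1,0.5,0.5,0.5,0.5]}'
python3 -c "
from h import *
print(get_state()['ee_pos'])"
```

```text
time_s: 2.78
ee_pos: [0.645, 0.1635, 0.047]
eef_rot: [0.004, 0.113, 0.994, 0.002]
force: [-2.3, 1.3, 12.7]
grip_width: 0.5
grip_force: 6.1
[0.64497984 0.16346662 0.04703408]
```

```bash
python3 -c "
from h import *
s=get_state();print(s)
f=eyes.grab_frame('wrist');g=eyes.grab_frame('scene')
cv2.imwrite('pics/w2.png',np.hstack([cv2.resize(f['pixels'],(400,300)),cv2.resize(g['pixels'][180:320,250:437],(400,300))])[:,:,::-1])"
```

```text
{'time_s': 2.775, 'joints': array([ 2.30284462e-01,  5.80260237e-01,  1.56016080e+00,  1.50812107e-03,
        9.91673056e-01, -1.11537442e+00]), 'joint_vel': array([ 6.80728311e-04, -1.66585060e-03,  1.38520119e-03, -2.76457196e-04,
       -6.64528695e-05, -2.21344549e-04]), 'tau': array([ -0.79246581, -43.87253165, -17.04338551,  -0.50879695,
        -0.37761795,   0.0507168 ]), 'ee_pos': array([0.64497984, 0.16346662, 0.04703408]), 'eef_rot': array([0.00426003, 0.11273693, 0.99361332, 0.0021928 ]), 'force': array([-2.33590895,  1.26239506, 12.65493042]), 'ft_torque': array([0.43585006, 0.24307182, 0.03474448]), 'grip_force': 6.051171908620745, 'grip_width': 0.49970561495993576}
```

View pics/w2.png

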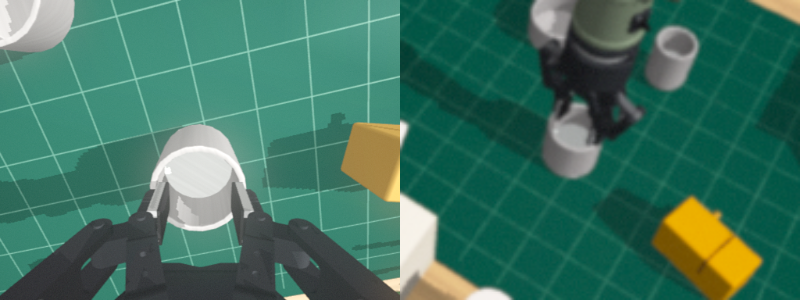

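The fingers stopped at 0.5, which doesn't fit a 67 mm cup, and there is an upward force. I need to see where the cup is relative to the pads.

```bash
python3 -c "
from h import *
*a,f=wcircle(.031,.073,(.6425,.161));print(a)
T=pose();H=f['hand_eye'];print(H.round(3));K=f['intrinsics']
im=f['pixels'][:,:,::-1].copy()
for z in(0,-.019,-.03):
    c=np.linalg.inv(H)@[0,0,z,1];p=K@c[:3];u,v=p[:2]/p[2];print(z,u,v);cv2.circle(im,(int(u),int(v)),3,(0,0,255),-1)
P=cloud(f,T@H);np.save('P.npy',P)
cv2.imwrite('pics/w3.png',cv2.resize(im[130:330,130:390],(780,600)))
Q=P[150:330:10,:,:]
g=eyes.grab_frame('top');Pt=cloud(g)[155:200,165:215].reshape(-1,3);t=Pt[(Pt[:,2]>.06)&(Pt[:,2]<.08)];print(t.mean(0),len(t))
"
```

```text
[2920, array([0.6403, 0.1632, 0.0306]), np.float64(0.0731)]
[[-0.    -0.951 -0.31   0.081]
 [ 1.    -0.001  0.001  0.   ]
 [-0.001 -0.31   0.951 -0.167]
 [ 0.     0.     0.     1.   ]]
0 255.72255975630267 228.12801464859265
-0.019 255.7220376534757 242.86701876933472
-0.03 255.72167984807578 252.96789352409354
[nan nan nan] 0<string>:11: RuntimeWarning: Mean of empty slice.
  ret = um.true_divide(
```

View pics/w3.png

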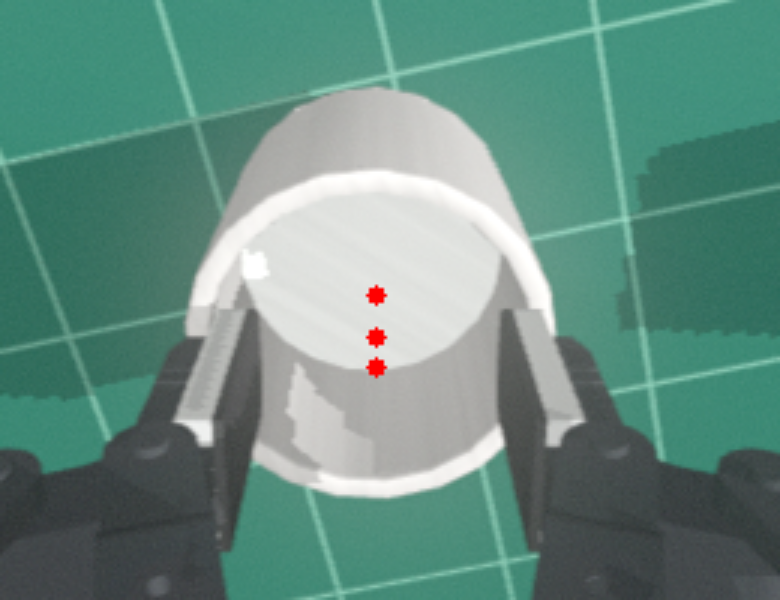

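The pads closed inside the rim, because the fingers started closing before the descent had finished. The cup still stands upright and hasn't moved. I close a little to free the pads, rise, reopen and check.

```bash
python3 -m crank '{"dp":[[0,0,0],[0,0,-1],[0,0,-3],[0,0,-7],[0,0,-7],[0,0,-7]],"spin":[0,0,0,0,0,0],"fingers":[0.35,0.3,0.3,0.3,1,1]}'
python3 -m crank '{"dp":[[0,0,0],[0,0,0],[0,0,0]],"spin":[0,0,0],"fingers":[1,1,1]}'
python3 -c "
from h import *
*a,f=wcircle(.031,.073,(.6403,.1632));print(a,get_state()['ee_pos']);print(dp(a[1][0],a[1][1],.041))
T=pose();P=cloud(f,f['hand_eye']).reshape(-1,3)
q=P[(P[:,2]>-.04)&(P[:,2]<.03)&(abs(P[:,0])<.02)&(abs(P[:,1])<.08)]
for lo in np.arange(-.04,.02,.005):
    k=q[(q[:,2]>lo)&(q[:,2]<lo+.005)]
    if len(k): print(round(lo,3),len(k),k[k[:,1]>0,1].min() if (k[:,1]>0).any() else None,k[k[:,1]<0,1].max() if (k[:,1]<0).any() else None, k[:,0].min(),k[:,0].max())
"
```

```text
time_s: 3.72
ee_pos: [0.6418, 0.1618, 0.1118]
eef_rot: [0.0, 0.113, 0.994, -0.0]
force: [-0.7, -0.1, -1.1]
grip_width: 0.719
grip_force: 0.0
time_s: 4.1
ee_pos: [0.6418, 0.1619, 0.1109]
eef_rot: [-0.0, 0.113, 0.994, -0.0]
force: [-0.6, -0.1, 0.7]
grip_width: 1.0
grip_force: 0.0
[1808, array([0.6406, 0.1632, 0.0307]), np.float64(0.0731)] [0.64189976 0.16195743 0.11098395]
[0.15 0.09 7.  ]
-0.04 114 0.04284380612783396 -0.041993294693096345 -0.00936687744140513 0.011431771998688278
```

```bash
python3 -c "
from h import *
T=pose();f=eyes.grab_frame('wrist');P=cloud(f,f['hand_eye'])
q=P.reshape(-1,3)[f['range_z'].ravel()>0]
W=q@T[:3,:3].T+T[:3,3]
k=q[(W[:,2]>.085)&(abs(q[:,1])<.06)&(abs(q[:,0])<.03)]
print(len(k),k.max(0),k.min(0));
for lo in np.arange(-.07,.0,.006):
    m=k[(k[:,2]>lo)&(k[:,2]<=lo+.006)]
    if len(m): print(round(lo,3),len(m),m[m[:,1]>0].min(0),m[m[:,1]>0].max(0))
print([P[v,u].round(3) for u,v in((365,270),(365,250),(350,250),(370,290))])
"
```

```text
26605 [ 0.02220409  0.05999828 -0.03653378] [-0.0111968  -0.05999624 -0.1202731 ]
-0.07 984 [-0.0106906   0.04239996 -0.06999329] [ 0.01335583  0.05694444 -0.06401274]
-0.064 913 [-0.01023225  0.04249831 -0.06399875] [ 0.01285861  0.05677166 -0.05801557]
-0.058 798 [-0.01118308  0.04258547 -0.05796487] [ 0.01298549  0.05677693 -0.05200835]
-0.052 672 [-0.00979911  0.04260359 -0.05198551] [ 0.0127697   0.05663337 -0.04600257]
-0.046 503 [-0.01044992  0.04254228 -0.04599077] [ 0.01270224  0.05489128 -0.04002189]
-0.04 106 [-0.00986096  0.04257222 -0.0399844 ] [ 0.01130313  0.04695523 -0.03713397]
[array([ 0.011,  0.045, -0.063]), array([-0.077,  0.116,  0.107]), array([ 0.012,  0.043, -0.048]), array([ 0.011,  0.043, -0.075])]
```

Depth shows the open fingertips sit about 37 mm behind the reported TCP, not 13 mm. That explains the miss, so I descend lower.

```bash
python3 -m crank '{"dp":[[0.15,0.1,3],[0.15,0.1,6],[0.15,0.1,8],[0.15,0.1,9.7],[0.15,0.1,9.7],[0.15,0.1,9.7]],"spin":[0,0,0,0,0,0],"fingers":[1,1,1,1,1,1]}'
python3 -m crank '{"dp":[[0,0,0],[0,0,0],[0,0,0],[0,0,0]],"spin":[0,0,0,0],"fingers":[0.4,0.4,0.4,0.4]}'
```

```text
time_s: 4.95
ee_pos: [0.6415, 0.1635, 0.0153]
eef_rot: [0.001, 0.113, 0.994, 0.0]
force: [0.8, -0.5, 0.5]
grip_width: 1.001
grip_force: 0.0
time_s: 5.45
ee_pos: [0.6415, 0.1631, 0.0161]
eef_rot: [0.001, 0.113, 0.994, 0.0]
force: [-1.3, -1.6, 6.2]
grip_width: 0.752
grip_force: 66.5
```

```bash
python3 -m crank '{"dp":[[0,0,-1],[0,0,-3],[0,0,-6],[0,0,-8],[0,0,-8],[0,0,-8],[0,0,-8],[0,0,-8]],"spin":[0,0,0,0,0,0,0,0],"fingers":[0.4,0.4,0.4,0.4,0.4,0.4,0.4,0.4]}'
python3 -c "
from h import *
F=[]
for i in range(4): s=get_state();eyes.grab_frame('wrist');F.append(s['force'])
print(np.mean(F,0),s['grip_width'])
*a,f=wcircle(.0385,.045,(.480,.057));print(a,s['ee_pos'])"
```

```text
time_s: 6.45
ee_pos: [0.6403, 0.1632, 0.0934]
eef_rot: [-0.001, 0.113, 0.994, -0.0]
force: [0.5, 0.2, -5.5]
grip_width: 0.753
grip_force: 68.0
[ 0.22222515  0.15962235 -5.66481865] 0.7532696252790709
[1604, array([0.4809, 0.0599, 0.0379]), np.float64(0.0447)] [0.64071523 0.16329712 0.09407838]
```

The force reads −5.7 N, about 0.58 kg, so m1 is the weighted one. I set it back down and go to m2.

```bash
python3 -m crank '{"dp":[[0,0,3],[0,0,6],[0,0,7.2],[0,0,7.7],[0,0,7.9],[0,0,8],[0,0,8],[0,0,8]],"spin":[0,0,0,0,0,0,0,0],"fingers":[0.4,0.4,0.4,0.4,0.4,0.4,1,1]}'
python3 -m crank '{"dp":[[0,0,0],[0,0,0],[0,0,-3],[0,0,-9],[0,0,-14],[0,0,-14]],"spin":[0,0,0,0,0,0],"fingers":[1,1,1,1,1,1]}'
python3 -c "
from h import *
*a,f=wcircle(.031,.073,(.6403,.1632));print(a)
print(dp(.4443,-.2857,.15))"
```

```text
time_s: 7.7
ee_pos: [0.6419, 0.1636, 0.0159]
eef_rot: [0.001, 0.113, 0.994, 0.001]
force: [0.3, 0.5, -0.3]
grip_width: 1.001
grip_force: 0.0
time_s: 8.45
ee_pos: [0.6437, 0.164, 0.16]
eef_rot: [0.005, 0.113, 0.994, 0.002]
force: [0.5, 0.7, -0.4]
grip_width: 0.998
grip_force: 0.0
[1221, array([0.6411, 0.1637, 0.0307]), np.float64(0.0731)]
[  9.21 -48.22   0.54]
```

```bash
python3 -m crank '{"dp":[[9.2,-48.2,0.5],[9.2,-48.2,0.5],[9.2,-48.2,0.5],[9.2,-48.2,0.5],[9.2,-48.2,0.5],[9.2,-48.2,0.5],[9.2,-48.2,0.5],[9.2,-48.2,0.5]],"spin":[0,0,0,0,0,0,0,0],"fingers":[1,1,1,1,1,1,1,1]}'
python3 -m crank '{"dp":[[0,0,0],[0,0,0]],"spin":[0,0],"fingers":[1,1]}'
python3 -c "
from h import *
print(dp(.4443,-.2857,.15),get_state()['joints'])
*a,f=wcircle(.031,.073,(.4443,-.2857));print(a,dp(*a[1][:2],.014))"
```

```text
time_s: 9.5
ee_pos: [0.4412, -0.2871, 0.1477]
eef_rot: [-0.001, 0.113, 0.994, 0.001]
force: [0.1, 0.8, 0.0]
grip_width: 1.002
grip_force: 0.0
time_s: 9.75
ee_pos: [0.4427, -0.285, 0.1482]
eef_rot: [-0.001, 0.113, 0.994, 0.001]
force: [0.2, 0.6, -1.1]
grip_width: 1.0
grip_force: 0.0
[-0.17 -0.03 -0.18] [-5.94334940e-01  2.91777812e-01  1.76428497e+00  7.88830893e-04
  1.08840688e+00 -1.93910418e+00]
[1329, array([ 0.4429, -0.2849,  0.0307]), np.float64(0.0731)] [-1.000e-02 -5.000e-02  1.345e+01]
```

```bash
python3 -m crank '{"dp":[[0,0,4],[0,0,8],[0,0,11],[0,0,13],[0,0,13.4],[0,0,13.4],[0,0,13.4]],"spin":[0,0,0,0,0,0,0],"fingers":[1,1,1,1,1,1,1]}'
python3 -m crank '{"dp":[[0,0,0],[0,0,0],[0,0,0],[0,0,0]],"spin":[0,0,0,0],"fingers":[0.4,0.4,0.4,0.4]}'
python3 -m crank '{"dp":[[0,0,-1],[0,0,-3],[0,0,-6],[0,0,-10],[0,0,-12],[0,0,-12],[0,0,-12],[0,0,-12]],"spin":[0,0,0,0,0,0,0,0],"fingers":[0.4,0.4,0.4,0.4,0.4,0.4,0.4,0.4]}'
python3 -c "
from h import *
F=[]
for i in range(4): s=get_state();eyes.grab_frame('wrist');F.append(s['force'])
print(np.mean(F,0),s['grip_width'],s['ee_pos'])
print(dp(.4809,.0599,.12))"
```

```text
time_s: 10.68
ee_pos: [0.4441, -0.2859, 0.0164]
eef_rot: [0.001, 0.112, 0.994, -0.0]
force: [0.1, -0.5, 0.0]
grip_width: 0.999
grip_force: 0.0
time_s: 11.18
ee_pos: [0.4438, -0.286, 0.017]
eef_rot: [0.001, 0.113, 0.994, -0.0]
force: [-0.9, 2.0, 7.6]
grip_width: 0.77
grip_force: 65.5
time_s: 12.18
ee_pos: [0.4425, -0.2854, 0.1341]
eef_rot: [-0.001, 0.113, 0.994, 0.001]
force: [0.4, 0.1, -1.2]
grip_width: 0.771
grip_force: 66.9
[ 0.18646509 -0.0863848  -1.75072774] 0.7693660316753078 [ 0.44292781 -0.28563489  0.13460772]
[ 4.04 34.53  1.5 ]
```

−1.75 N means m2 is the plain mid. I carry it over the wide cup and measure both with the wrist camera.

```bash
python3 -m crank '{"dp":[[4,34.5,0],[4,34.5,0],[4,34.5,0],[4,34.5,0],[4,34.5,0],[4,34.5,0],[4,34.5,0],[4,34.5,0]],"spin":[0,0,0,0,0,0,0,0],"fingers":[0.4,0.4,0.4,0.4,0.4,0.4,0.4,0.4]}'
cat >> h.py <<'E'
def held(R,htop,Rw,hw,near):
    """rim centres of held cup (z=htop) and the receiver below (z=hw)"""
    b=[];a=[];p=[]
    for i in range(3):
        p.append(get_state()["ee_pos"]);n,c,z,_=wcircle(Rw,hw,near);b.append([n,*c,z])
        T=pose();n,c,z,_=wcircle(R,T[2,3]+htop,T[:2,3]);a.append([n,*c,z])
    a,b=np.median(a,0),np.median(b,0);print("held",a.round(4),"recv",b.round(4),"tcp",np.mean(p,0).round(4))
    print("dp to align",(100*pose()[:3,:3].T@np.array([b[1]-a[1],b[2]-a[2],0])).round(2))
E
python3 -c "
from h import *
held(.031,.0565,.0385,.045,(.4809,.0599))
f=eyes.grab_frame('wrist');cv2.imwrite('pics/w4.png',f['pixels'][:,:,::-1])"
```

```text
time_s: 13.38
ee_pos: [0.4813, 0.0589, 0.1352]
eef_rot: [-0.0, 0.113, 0.994, -0.0]
force: [-0.1, -1.3, -2.7]
grip_width: 0.768
grip_force: 67.3
held [6.379e+03 4.798e-01 5.910e-02 3.100e-02 1.915e-01] recv [8.230e+02 4.786e-01 5.850e-02 3.820e-02 4.520e-02] tcp [0.4814 0.0585 0.1353]
dp to align [ 0.1  -0.09 -0.  ]
```

View pics/w4.png

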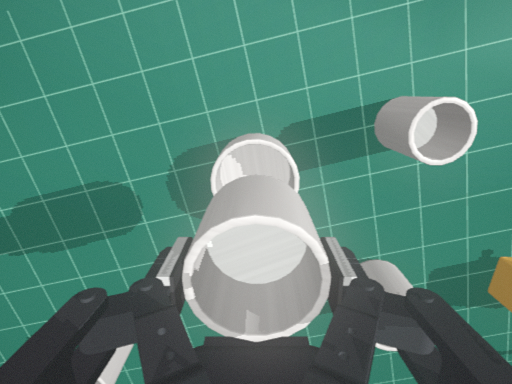

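The wrist picture shows the plain mid held upright at (258,275) over the wide cup at (255,175), with small s1 to the side at (440,130). Alignment is within about 1 mm. I lower it in stages.

```bash
python3 -m crank '{"dp":[[0.1,-0.05,3],[0.1,-0.05,6],[0.1,-0.05,7],[0.1,-0.05,7.7],[0.1,-0.05,8.4],[0.1,-0.05,9],[0.1,-0.05,9.5],[0.1,-0.05,9.8]],"spin":[0,0,0,0,0,0,0,0],"fingers":[0.4,0.4,0.4,0.4,0.4,0.4,0.4,0.4]}'
python3 -c "
from h import *
held(.031,.0562,.0385,.045,(.480,.059))"
```

```text
time_s: 14.72
ee_pos: [0.4805, 0.0591, 0.0373]
eef_rot: [0.0, 0.113, 0.994, 0.0]
force: [-0.1, 0.3, -1.9]
grip_width: 0.768
grip_force: 67.3
held [6.464e+03 4.788e-01 5.980e-02 3.100e-02 9.350e-02] recv [2.325e+03 4.797e-01 5.810e-02 3.830e-02 4.520e-02] tcp [0.4804 0.0591 0.0374]
dp to align [-0.13 -0.15  0.  ]
```

```bash
python3 -m crank '{"dp":[[-0.1,-0.15,0.3],[-0.1,-0.15,0.6],[-0.1,-0.15,0.9],[-0.1,-0.15,1.1],[-0.1,-0.15,1.25],[-0.1,-0.15,1.35],[-0.1,-0.15,1.45],[-0.1,-0.15,1.45]],"spin":[0,0,0,0,0,0,0,0],"fingers":[0.4,0.4,0.4,0.4,0.4,0.4,0.4,0.4]}'
python3 -c "
from h import *
held(.031,.0562,.0385,.045,(.480,.059))"
```

```text
time_s: 16.02
ee_pos: [0.4812, 0.0574, 0.0231]
eef_rot: [0.0, 0.113, 0.994, 0.0]
force: [-1.3, -0.4, -1.3]
grip_width: 0.77
grip_force: 67.4
held [6.448e+03 4.795e-01 5.810e-02 3.100e-02 7.910e-02] recv [7.956e+03 4.709e-01 6.010e-02 3.070e-02 4.070e-02] tcp [0.4812 0.0574 0.0231]
dp to align [ 0.88  0.   -0.  ]
```

The rim is at 0.079, so the mid is fully home. I ease down 1 mm and release.

```bash
python3 -m crank '{"dp":[[0,0,0.1],[0,0,0.1],[0,0,0.1],[0,0,0.1],[0,0,0.1],[0,0,-2],[0,0,-7],[0,0,-13]],"spin":[0,0,0,0,0,0,0,0],"fingers":[0.4,0.4,1,1,1,1,1,1]}'
python3 -c "
from h import *
*a,f=wcircle(.031,.079,(.4795,.0581));print(a)
print(dp(.4632,.2066,.15))"
```

```text
time_s: 17.32
ee_pos: [0.4802, 0.0573, 0.1534]
eef_rot: [-0.001, 0.113, 0.994, -0.0]
force: [2.2, -0.5, 0.4]
grip_width: 1.0
grip_force: 0.0
[1338, array([0.4804, 0.0586, 0.0307]), np.float64(0.0791)]
[ 5.52 14.    1.18]
```

```bash
python3 -m crank '{"dp":[[5.2,14.1,0],[5.2,14.1,0],[5.2,14.1,0],[5.2,14.1,0],[5.2,14.1,0],[5.2,14.1,0]],"spin":[0,0,0,0,0,0],"fingers":[1,1,1,1,1,1]}'
python3 -c "
from h import *
*a,f=wcircle(.0237,.078,(.4632,.2066));print(a,get_state()['ee_pos'],dp(*a[1][:2],.019))"
```

```text
time_s: 18.12
ee_pos: [0.4621, 0.2054, 0.1529]
eef_rot: [-0.0, 0.113, 0.994, -0.0]
force: [-0.8, -0.1, 0.3]
grip_width: 1.002
grip_force: 0.0
[993, array([0.4612, 0.2088, 0.0233]), np.float64(0.0781)] [0.46211798 0.20542833 0.15294179] [ 0.16  0.31 13.39]
```

```bash
python3 -m crank '{"dp":[[0.15,0.3,4],[0.15,0.3,8],[0.15,0.3,11],[0.15,0.3,13],[0.15,0.3,13.3],[0.15,0.3,13.3],[0.15,0.3,13.3]],"spin":[0,0,0,0,0,0,0],"fingers":[1,1,1,1,1,1,1]}'
python3 -m crank '{"dp":[[0,0,0],[0,0,0],[0,0,0],[0,0,0],[0,0,0]],"spin":[0,0,0,0,0],"fingers":[0.2,0.2,0.2,0.2,0.2]}'
python3 -m crank '{"dp":[[0,0,-1],[0,0,-3],[0,0,-6],[0,0,-10],[0,0,-14],[0,0,-14],[0,0,-14],[0,0,-14]],"spin":[0,0,0,0,0,0,0,0],"fingers":[0.2,0.2,0.2,0.2,0.2,0.2,0.2,0.2]}'
python3 -c "
from h import *
F=[]
for i in range(4): s=get_state();eyes.grab_frame('wrist');F.append(s['force'])
print(np.mean(F,0),s['grip_width'],s['ee_pos'])
print(dp(.4804,.0586,.16))"
```

```text
time_s: 19.05
ee_pos: [0.462, 0.2099, 0.021]
eef_rot: [0.001, 0.113, 0.994, 0.001]
force: [0.3, 0.2, -0.5]
grip_width: 0.997
grip_force: 0.0
time_s: 19.68
ee_pos: [0.4614, 0.2095, 0.0208]
eef_rot: [0.0, 0.112, 0.994, -0.0]
force: [0.2, -2.4, 5.5]
grip_width: 0.589
grip_force: 61.6
time_s: 20.68
ee_pos: [0.4598, 0.2092, 0.158]
eef_rot: [-0.002, 0.113, 0.994, -0.001]
force: [-1.1, -1.2, -4.2]
grip_width: 0.582
grip_force: 64.8
[-0.30331843 -0.16615949 -3.85850075] 0.5846022909663012 [0.46055974 0.20949156 0.15876414]
[ -5.3  -14.27  -0.09]
```

−3.9 N means s1 is weighted. I put it back and go to s2.

```bash
python3 -m crank '{"dp":[[0,0,5],[0,0,9],[0,0,12],[0,0,13.2],[0,0,13.7],[0,0,13.9],[0,0,14],[0,0,14]],"spin":[0,0,0,0,0,0,0,0],"fingers":[0.2,0.2,0.2,0.2,0.2,0.2,0.2,0.2]}'
python3 -m crank '{"dp":[[0,0,0],[0,0,0],[0,0,0],[0,0,0],[0,0,-3],[0,0,-9],[0,0,-15],[0,0,-15]],"spin":[0,0,0,0,0,0,0,0],"fingers":[1,1,1,1,1,1,1,1]}'
python3 -c "
from h import *
*a,f=wcircle(.0237,.078,(.4612,.209));print(a)
print(dp(.647,-.165,.165))"
```

```text
time_s: 21.88
ee_pos: [0.4619, 0.2101, 0.0209]
eef_rot: [0.001, 0.113, 0.994, 0.001]
force: [0.4, -0.1, -1.4]
grip_width: 0.584
grip_force: 66.0
time_s: 22.88
ee_pos: [0.4642, 0.211, 0.175]
eef_rot: [0.005, 0.113, 0.994, 0.003]
force: [0.4, 0.0, -0.2]
grip_width: 0.996
grip_force: 0.0
[855, array([0.4621, 0.2095, 0.0233]), np.float64(0.0781)]
[-26.4  -32.43   0.72]
```

```bash
python3 -m crank '{"dp":[[-26.4,-32.4,0.7],[-26.4,-32.4,0.7],[-26.4,-32.4,0.7],[-26.4,-32.4,0.7],[-26.4,-32.4,0.7],[-26.4,-32.4,0.7],[-26.4,-32.4,0.7],[-26.4,-32.4,0.7]],"spin":[0,0,0,0,0,0,0,0],"fingers":[1,1,1,1,1,1,1,1]}'
python3 -m crank '{"dp":[[0,0,0],[0,0,0],[0,0,0]],"spin":[0,0,0],"fingers":[1,1,1]}'
python3 -c "
from h import *
*a,f=wcircle(.0237,.078,(.6475,-.165));print(a,get_state()['ee_pos'],dp(*a[1][:2],.019))"
```

```text
time_s: 23.92
ee_pos: [0.6455, -0.1679, 0.1596]
eef_rot: [-0.002, 0.114, 0.993, 0.0]
force: [-0.2, 0.3, -0.2]
grip_width: 0.999
grip_force: 0.0
time_s: 24.3
ee_pos: [0.6457, -0.164, 0.1632]
eef_rot: [-0.0, 0.112, 0.994, 0.0]
force: [0.0, 0.2, -0.8]
grip_width: 0.999
grip_force: 0.0
[915, array([ 0.6469, -0.1637,  0.0233]), np.float64(0.0781)] [ 0.64575327 -0.16414912  0.16322622] [-0.1   0.07 14.42]
```

```bash
python3 -m crank '{"dp":[[-0.1,0.05,4],[-0.1,0.05,8],[-0.1,0.05,11],[-0.1,0.05,13],[-0.1,0.05,14.3],[-0.1,0.05,14.3],[-0.1,0.05,14.3],[-0.1,0.05,14.3]],"spin":[0,0,0,0,0,0,0,0],"fingers":[1,1,1,1,1,1,1,1]}'
python3 -m crank '{"dp":[[0,0,0],[0,0,0],[0,0,0],[0,0,0],[0,0,0]],"spin":[0,0,0,0,0],"fingers":[0.2,0.2,0.2,0.2,0.2]}'
python3 -m crank '{"dp":[[0,0,-1],[0,0,-3],[0,0,-6],[0,0,-10],[0,0,-14.5],[0,0,-14.5],[0,0,-14.5],[0,0,-14.5]],"spin":[0,0,0,0,0,0,0,0],"fingers":[0.2,0.2,0.2,0.2,0.2,0.2,0.2,0.2]}'
python3 -c "
from h import *
F=[]
for i in range(4): s=get_state();eyes.grab_frame('wrist');F.append(s['force'])
print(np.mean(F,0),s['grip_width'],s['ee_pos'])
print(dp(.4804,.0586,.165))"
```

```text
time_s: 25.35
ee_pos: [0.6477, -0.1651, 0.0211]
eef_rot: [0.001, 0.113, 0.994, -0.0]
force: [-0.0, -0.0, 0.5]
grip_width: 1.0
grip_force: 0.0
time_s: 25.98
ee_pos: [0.6476, -0.1649, 0.0207]
eef_rot: [0.001, 0.113, 0.994, -0.0]
force: [0.1, 1.8, 5.5]
grip_width: 0.585
grip_force: 62.7
time_s: 26.98
ee_pos: [0.6458, -0.1646, 0.1628]
eef_rot: [-0.002, 0.113, 0.994, 0.0]
force: [-0.4, 0.1, -2.0]
grip_width: 0.586
grip_force: 62.4
[-0.09673185  0.3273165  -1.18586636] 0.5838549889405543 [ 0.64642228 -0.16473504  0.16352769]
[21.2  18.05 -0.07]
```

s2 is plain. I carry it over the nest.

```bash
python3 -m crank '{"dp":[[21.2,18,0],[21.2,18,0],[21.2,18,0],[21.2,18,0],[21.2,18,0],[21.2,18,0],[21.2,18,0],[21.2,18,0]],"spin":[0,0,0,0,0,0,0,0],"fingers":[0.2,0.2,0.2,0.2,0.2,0.2,0.2,0.2]}'
python3 -c "
from h import *
held(.0237,.0573,.0307,.079,(.4804,.0586))"
```

```text
time_s: 28.18
ee_pos: [0.4815, 0.0572, 0.1648]
eef_rot: [0.0, 0.113, 0.994, -0.0]
force: [0.6, -0.4, -0.6]
grip_width: 0.583
grip_force: 62.6
held [5.176e+03 4.800e-01 5.790e-02 2.370e-02 2.221e-01] recv [7.590e+02 4.804e-01 5.860e-02 3.070e-02 7.920e-02] tcp [0.4813 0.0573 0.1648]
dp to align [-0.02  0.08 -0.  ]
```

```bash
python3 -m crank '{"dp":[[0,0.05,2.5],[0,0.05,5],[0,0.05,6.2],[0,0.05,7],[0,0.05,7.7],[0,0.05,8.4],[0,0.05,9],[0,0.05,9.4]],"spin":[0,0,0,0,0,0,0,0],"fingers":[0.2,0.2,0.2,0.2,0.2,0.2,0.2,0.2]}'
python3 -c "
from h import *
held(.0237,.0573,.0307,.079,(.4804,.0586))"
```

```text
time_s: 29.48
ee_pos: [0.4808, 0.0585, 0.0707]
eef_rot: [0.0, 0.113, 0.994, 0.0]
force: [-0.6, -0.7, -0.8]
grip_width: 0.586
grip_force: 62.6
held [5.195e+03 4.796e-01 5.910e-02 2.370e-02 1.282e-01] recv [3.213e+03 4.731e-01 6.020e-02 2.410e-02 8.020e-02] tcp [0.4808 0.0585 0.0708]
dp to align [ 0.66 -0.04 -0.  ]
```

Inside cleanly, 14 mm to go.

```bash
python3 -m crank '{"dp":[[-0.05,-0.05,0.3],[-0.05,-0.05,0.6],[-0.05,-0.05,0.9],[-0.05,-0.05,1.1],[-0.05,-0.05,1.25],[-0.05,-0.05,1.35],[-0.05,-0.05,1.45],[-0.05,-0.05,1.45]],"spin":[0,0,0,0,0,0,0,0],"fingers":[0.2,0.2,0.2,0.2,0.2,0.2,0.2,0.2]}'
python3 -c "
from h import *
held(.0237,.0573,.0307,.079,(.4804,.0586))"
```

```text
time_s: 30.78
ee_pos: [0.4813, 0.0579, 0.0567]
eef_rot: [0.0, 0.113, 0.994, 0.0]
force: [0.9, 0.0, 1.3]
grip_width: 0.583
grip_force: 62.8
held [5.195e+03 4.801e-01 5.850e-02 2.370e-02 1.140e-01] recv [3.088e+03 4.763e-01 5.940e-02 2.640e-02 7.910e-02] tcp [0.4813 0.0579 0.0567]
dp to align [ 0.39  0.   -0.  ]
```

Rim at 0.114, as expected, so it's home. I release and back off.

```bash
python3 -m crank '{"dp":[[0,0,0.05],[0,0,0.05],[0,0,0.05],[0,0,0.05],[0,0,0.05],[0,0,-2],[0,0,-7],[0,0,-13]],"spin":[0,0,0,0,0,0,0,0],"fingers":[0.2,1,1,1,1,1,1,1]}'
python3 -m crank '{"dp":[[20,0,0],[20,0,0],[20,0,0],[20,0,0],[20,0,0],[20,0,0]],"spin":[0,0,0,0,0,0],"fingers":[1,1,1,1,1,1]}'
python3 -c "
from h import *
f=eyes.grab_frame('top');P=cloud(f)
g=eyes.grab_frame('scene')
cv2.imwrite('pics/end.png',np.hstack([cv2.resize(f['pixels'][110:290,90:380],(400,300)),cv2.resize(g['pixels'][90:330,120:440],(400,300))])[:,:,::-1])
*a,w=wcircle(.0237,.114,(.4801,.0585));print(a)
P0=np.load('top0.npy');d=abs(P[...,2]-P0[...,2])
for n,(u,v) in(('eraser',(240,150)),('tin',(330,165)),('block',(139,170)),('m1',(189,178)),('s1',(176,226))): print(n,d[v-12:v+12,u-14:u+14].mean())"
```

```text
time_s: 32.08
ee_pos: [0.4803, 0.0578, 0.187]
eef_rot: [-0.001, 0.113, 0.994, -0.0]
force: [1.7, -0.0, -0.1]
grip_width: 1.006
grip_force: 0.0
time_s: 32.83
ee_pos: [0.2878, 0.1028, 0.1868]
eef_rot: [0.001, 0.113, 0.994, 0.0]
force: [0.3, 0.2, -0.4]
grip_width: 1.0
grip_force: 0.0
[0, array([0.4801, 0.0585, 0.0237]), np.float64(nan)]
eraser 0.029514086881860788
tin 0.021686917862342343
block 0.011675263567634991
m1 0.02724439003015857
s1 0.022353725383161233
  return _methods._mean(a, axis=axis, dtype=dtype,
  ret = ret.dtype.type(ret / rcount)
```

View pics/end.png

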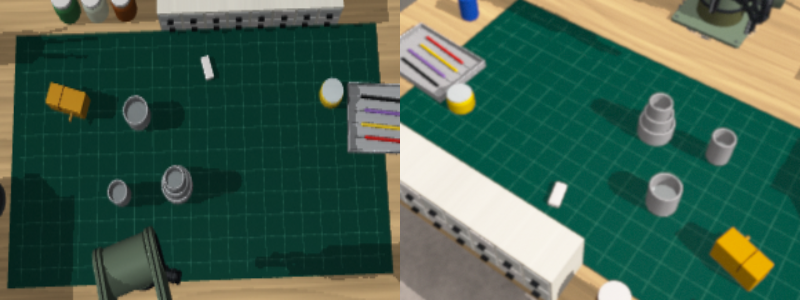

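The final picture shows the three-cup nest upright at (177,183) on the left. The heavy mid (136,112) and heavy small (119,192) are standing on the mat. Eraser (207,67), tin (331,92) and block (68,100) are where they started. I hand it in.

```bash
python3 -c "
from station import workorder
print(workorder.job_done())"
```

```text
the job is handed in; nothing more can be done
None
```

I handed the job in at about 33 s: the plain middle and small cups are fully home in the wide cup, both weighted cups stand upright on the mat, and the eraser, block and tin look unmoved; my first grasp closed inside the heavy middle cup's rim (about 13 N) and I redid it.

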